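# Clip a tool pot to the rack and park a collet holder in it

## Robot

A 6-joint arm with a two-finger parallel gripper is mounted at the origin on the work surface. World frame = base frame: x ahead of the robot, y to its left, z up, the work surface at z = 0. Lengths are in mm, angles in rad, forces in N, time in s.
With the tool pointing down it reaches from about 350 to 1000 mm from the base axis. Payload 7.1 kg.
Tool frame: the origin (TCP) lies at the very end of the fingers, on their centre line; the grasp point (between the pads) lies robot.grip_point_offset behind it (robot.grip_point_offset is the distance from the TCP to the grasp point, in mm); z points along the fingers, y is the line along which they close (so a half turn about z gives the same grasp; the last joint's range is limited). The gripper opens to 85 mm and grips with 20 to 120 N. Pads are 22 mm wide; open, the fingers measure 114 mm over their backs; the gripper's body (76 mm by 85 mm) begins 54 mm behind the grasp point. The pads swing forward as they close: fully open they stand 13 mm farther back than shut.
Start: joints at [1.2, 0.423, 1.63, -0, 1.089, -0.019], TCP at [215.335, 586.716, 231.319] pointing down, gripper open.
Joint ranges: [-3, 3], [-0.9, 2.11], [0.09, 2.58], [-1.31, 4.45], [0.11, 2.69], [-2.54, 2.54]. Speed limits (rad/s): [2.39, 2.39, 3.01, 3.14, 3.14, 3.14].

## Interface

Orientations are given as a rotation vector (axis times angle).
In Python, from bench import robot gives the robot as it stands.
- The arm moves only by the tool servo_tool, never from a script. Its argument "series" is a list of rows, each a list of 4 numbers: the shift along the tool's x, y, z in m, then the turn about the tool's z in degrees. In form: [[tx, ty, tz, roll], ...]. A call has 1 to 20 rows; each row is the pose to reach, as a shift and turn from the pose commanded when the call began, along the tool's axes at that moment; what a row does not reach only later rows make up. A row lasts 1/8 s, in which the tool goes at most 62.5 mm and 10.7 degrees, less where a joint would pass 70% of its speed; a pose out of reach is approached as far as the arm can. A call with a gripper value outside its range is refused whole. "hand" is the finger opening in m, from 0 to 0.0854, set as the call begins (left out, the last holds). The fingers move at their own pace and stop on an object; the grip force is fixed at half the most. Time passes only in rows, so rows that repeat a pose let the fingers close. It gives the time, the measured TCP pose, the force, the opening and the grip force at its end, in the units of the state.
- robot.read_state(): the state, without advancing time (a new reading comes with each control period).
- robot.camera(name): name is "scene" or "side" or "wrist"; returns a dict with "color" (420x560x3 uint8, red, green, blue), "fx", "fy", "cx", "cy" (pixels), "position" and "orientation" of the camera in the world; the wrist camera has in their place "mount" (4x4, takes a point from camera to tool coordinates, whose origin is the TCP and whose axes are the flange's). Camera axes: x right, y down, z forward; pixel columns grow to the right and rows downward; lengths in mm; the calibration is good to about 2 mm. A picture is of the moment at which its call begins: read the wrist's pose just before it. There is no depth.
- robot.hand_in(): hands the job in; it is judged then, once.
The state is a dict: "clock": time; "joints": joint angles; "joint_vel": joint speeds; "effort": joint torques, N m; "tcp_pos": TCP position; "tcp_rot": TCP orientation; "ft_force": force on the tool from outside, world axes, zero at the start; "wrist_torque": the same for the moment, N m; "grip_width": finger opening in mm; "gripper_force": force on a finger pad.
Only numpy, scipy, OpenCV 4.12 (cv2) and the standard library are available. Lean on these libraries where they do the work, as an engineer would, in place of code of your own. Each camera call takes 0.05 s, during which the arm holds its last target. There are 200 camera calls.

## Task

Fit the loose blue tool pot to the empty base of the holder rack: set it over the two orange snap hooks and press it straight down until both hooks have clicked over its foot and it sits fully home. Press firmly but do not force or ram it, or the hooks break. Then take the brass-nut collet holder out of the tightening fixture, lower it gently, taper down, into that pot until its flange rests on the rim, let go, and leave everything else where it is.

Things in the scene. Friction and masses are not known exactly. Their poses are not given: they have to be found in the camera images.
- pot: Blue plastic tool pot, 115 g, loose, upright. Foot plate 92 (x) x 52 (y) x 8 thick; in the middle of each x end a notch 17 wide (y), 8 deep (x from 38 to 46). On it a round sleeve, OD 48, bore 34, rim 72 above the origin, bore floor 8. Origin: centre of the foot's underside; z up. Half a turn about z is the same. Grip the sleeve across y, clear of the hooks.
- station: Mounting plate of the one empty base on the rack, fixed. Origin: centre of its underside, 10 to 22 above the table; z up. The black block on it is packed up on washers by an unknown amount: its seat is 20 to 28 above the origin. A round sprung pad stands 2.5 proud of the seat (4 N at first, 14 N flush). Home: pot on the seat, centred, its x along the base's x (either way round).
- hook_front (a joint): Flex of the orange snap hook at the -x end of the empty base, rad: 0 relaxed, grows as it bends outward (away from the base centre); about 0.09 lets the foot past, then it springs back to near 0 over the foot. Hook 12 wide (y), catch tip 35.5 from centre and 8.2 above the seat, then a ramp opening upward to 41 from centre at 22 above the seat; arm face 39 from centre.
- hook_rear (a joint): The same for the mirrored hook at the +x end. Foot meets the ramps about 15 above the seat; be within 2.5 mm in y (hook 12 in notch 17) and 3 mm in x. The push felt rises to 10-22 N on the ramps, drops to 5-10 N from 9 to 3 above the seat (not yet clicked), rises on the pad to 11-18 N, drops by 3 N or more as the catches snap some 1 above the seat, then rises steeply. Over 45 N breaks the hooks.
- holder: Collet holder, steel, 30 taper, about 550 g, axis z up, stands taper down in the fixture. Origin: centre of the flange's underside. Below: taper dia 31 to 18 over 48, then a stud to -62. Above: flange dia 46 to +16, neck dia 34 to +34, brass nut dia 40 from +34 to +58 (grip here), cutter dia 10 to +82. Parked, its flange rests on the pot rim (origin 72 above the pot's).
- fixture: Tightening fixture, fixed: green base 90 x 90, aluminium collar dia 60, bore 35, rim 80 above the table, holds the collet holder by its taper without clamping. Origin: centre of its underside.
- pot_a: Grey pot clipped on its black base on the rack with a dark-nut collet holder standing in it, all fixed. Origin: centre of the base's underside, level with the empty base's; pot rim 92, nut top 150 and cutter tip 176 above it. The 3 bases stand in a row along y, 110 apart, in any order. Leave it.
- pot_b: The second such grey pot with a dark-nut holder on its base. Leave it.
- oil_can: Red oil can, dia 64, body 100 high with a brass spout to 155. Origin: centre of its underside.
- spanner: Dark steel hook spanner lying flat, 195 long along x, 10 thick, reaching 31 to +y at its hooked +x end. Origin: 85 from the straight end, on the table.
- collet_bin: Yellow open bin 130 x 100 x 55. Origin: centre of its underside.
Not all that is in view belongs to the job. Leave any turquoise look-alike of the holder alone.

How it is judged (in metres and radians):
On the way:
1. the empty blue pot is pressed home on the free base, both hooks clicked over its foot, before the holder is put in it (z of pot in the frame of station between 0.0185 and 0.03 m and horizontal distance between pot and station below 0.004 m and angle between the x axis of pot and the x axis of station, either way round below 0.08 rad and angle between pot's own z axis and vertical below 0.035 rad and value of joint each of hook_front, hook_rear below 0.035 rad and distance between holder and pot above 0.12 m), for 0.2 s.
At the end, for the whole second after the job is handed in: Blue pot on the free base: down on the seat (20 to 30 mm over the base's underside), centred within 4 mm, upright, long side along its x, both hooks sprung back (under 0.035 rad). Brass-nut holder taper down in it, flange on the rim within 2 mm, centred within 4 mm, upright; both at rest (z of pot in the frame of station between 0.0185 and 0.03 m and horizontal distance between pot and station below 0.004 m and angle between the x axis of pot and the x axis of station, either way round below 0.08 rad and angle between pot's own z axis and vertical below 0.035 rad and value of joint each of hook_front, hook_rear below 0.035 rad and z of holder in the frame of pot between 0.07 and 0.0745 m and horizontal distance between holder and pot below 0.004 m and angle between holder's own z axis and vertical below 0.05 rad and linear speed of each of holder, pot below 0.02 m/s); the robot touches nothing.
It fails at once if more than 45 N between the pot and the base or its hooks (contact force between pot and station above 45 N).
It fails at once if the holder dropped or rammed into the pot (more than 45 N between them) (contact force between holder and pot above 45 N).
It fails at once if the other pots on the rack or their holders knocked (more than 20 N) (contact force between any of pot_a, pot_b and anything else above 20 N).
It fails at once if a thing on the bench moved more than 3 cm (distance of any of oil_can, spanner, collet_bin from where it was at the start of the episode above 0.03 m).
It also fails if it takes over 69 s, if anything falls off the work surface, if the arm or the gripper's body presses on something with over 40 N, if the wrist force passes 120 N, or if a joint passes its speed limit or range.

## Working session

There is one attempt and no reset: what is moved stays moved. The work goes in short steps, Python scripts to look and compute and a tool call to move; the robot and the scene stay as the last step left them, time stands still between calls to the robot, and variables do not carry over. Pictures are saved under pics/ and viewed, at most 11 in all, crops included, and the job is handed in when it is done.

Besides the shell and the picture viewer there is one more tool, called after "Request:" by a JSON object that holds its "name" and its "arguments". servo_tool: Moves the arm, as the interface text tells. Its arguments: {"type":"object","properties":{"series":{"type":"array"},"hand":{"type":"number"}},"required":["series"]}

```bash
mkdir -p pics; ls
python3 - <<'E'
from bench import robot
import cv2,numpy as np
s=robot.read_state();print(s,robot.grip_point_offset)
for n in("scene","side","wrist"):
    c=robot.camera(n);cv2.imwrite(f"pics/{n}0.png",c["color"][:,:,::-1]);print(n,{k:(np.round(v,3).tolist() if not isinstance(v,(int,float)) else v) for k,v in c.items() if k!="color"})
a=[cv2.imread(f"pics/{n}0.png") for n in("scene","side")]
E
```

```text
pics
{'clock': 0.0, 'joints': array([ 1.19999125e+00,  4.23835277e-01,  1.63071542e+00,  2.80954568e-05,
        1.08864690e+00, -1.90597327e-02]), 'joint_vel': array([ 0.00163147,  0.0006171 , -0.00042446,  0.00225658,  0.00094206,
        0.00120869]), 'effort': array([-2.17115085e-03, -5.57383454e+01, -2.81739378e+01, -3.63774870e-04,
        7.36813119e-03,  4.93517632e-06]), 'tcp_pos': array([215.13099261, 586.19561256, 230.53920116]), 'tcp_rot': array([-5.49637681e-01, -3.09279650e+00,  2.46546054e-03]), 'ft_force': array([-0.64636269,  0.04553133, -0.34748999]), 'wrist_torque': array([ 0.01813922,  0.02250845, -0.02710824]), 'gripper_force': 0.0, 'grip_width': 85.49949495857699} 18.700000000000003
scene {'fx': 454.0714631341468, 'fy': 454.0714631341468, 'cx': 274.547070530292, 'cy': 205.44262748924703, 'position': [1085.226, -174.315, 1069.042], 'orientation': [-2.085, -1.628, 0.464]}
side {'fx': 470.1389252937186, 'fy': 470.1389252937186, 'cx': 279.82123746041117, 'cy': 207.06071613755782, 'position': [432.329, -845.361, 865.22], 'orientation': [-2.311, 0.046, -0.033]}
wrist {'fx': 296.34157670951265, 'fy': 296.34157670951265, 'cx': 279.4355025903707, 'cy': 206.64312009624422, 'mount': [[-0.001, -0.96, -0.281, 71.257], [1.0, -0.001, -0.0, 0.713], [0.0, -0.281, 0.96, -142.24], [0.0, 0.0, 0.0, 1.0]]}
```

View pics/scene0.png

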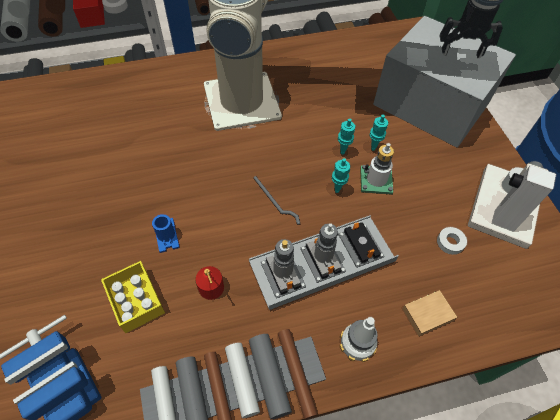

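View pics/side0.png

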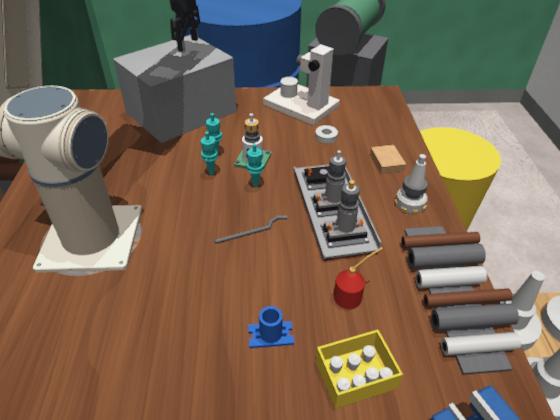

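The blue pot is at scene (165,232) / side (270,325). The empty black base is at scene (363,243), and the brass-nut holder in its green fixture is at scene (382,160). The look-alikes are the turquoise holders at scene (347,135), (379,132), (341,175), the dark-nut holders at (284,258), (327,242), and the blue boxes at the lower left.

```bash
cat > h.py <<'E'
from bench import robot
import cv2,numpy as np
from scipy.spatial.transform import Rotation as R
def cam(n,save=None):
    s=robot.read_state();c=robot.camera(n)
    if n=="wrist":
        T=np.eye(4);T[:3,:3]=R.from_rotvec(s["tcp_rot"]).as_matrix();T[:3,3]=s["tcp_pos"]
        M=T@np.array(c["mount"]);c["P"]=M[:3,3];c["M"]=M[:3,:3]
    else:
        c["P"]=np.array(c["position"]);c["M"]=R.from_rotvec(c["orientation"]).as_matrix()
    if save:cv2.imwrite(f"pics/{save}.png",c["color"][:,:,::-1])
    c["hsv"]=cv2.cvtColor(c["color"],cv2.COLOR_RGB2HSV)
    return c
def ray(c,u,v):
    d=c["M"]@np.array([(u-c["cx"])/c["fx"],(v-c["cy"])/c["fy"],1]);return c["P"],d/np.linalg.norm(d)
def plane(c,u,v,z):
    p,d=ray(c,u,v);return p+d*(z-p[2])/d[2]
def tri(c1,p1,c2,p2):
    a,d=ray(c1,*p1);b,e=ray(c2,*p2)
    t=np.linalg.lstsq(np.c_[d,-e],b-a,rcond=None)[0];A=a+t[0]*d;B=b+t[1]*e
    return (A+B)/2,np.linalg.norm(A-B)
def proj(c,X):
    q=c["M"].T@(np.array(X,float)-c["P"]);return q[0]/q[2]*c["fx"]+c["cx"],q[1]/q[2]*c["fy"]+c["cy"]
def shift(target):  # world TCP target -> tool shift (m)
    s=robot.read_state();return np.round(R.from_rotvec(s["tcp_rot"]).as_matrix().T@(np.array(target)-s["tcp_pos"])/1e3,4)
E
python3 - <<'E'
from h import *
A=cam("scene");B=cam("side")
pts={"potrim":((164,221),(271,317)),"cuttertip":((387,148),(252,117)),"base":((363,243),(318,178)),"dark1tip":((284,241),(352,182)),"dark2tip":((329,226),(339,152)),"canspout":((208,268),None),"boxnear":((470,144),(150,132)),"boxtopL":((428,18),(118,65)),"boxtopR":((515,58),(187,42))}
for k,(p,q) in pts.items():
    if q:print(k,*[np.round(x,1) for x in tri(A,p,B,q)])
for n,p in {"rackTL":(250,262),"rackTR":(370,218),"rackBR":(397,259),"rackBL":(272,306),"turqL":(341,191),"turqM":(347,152),"turqR":(379,150),"fixture":(378,190),"canbase":(209,297),"spanend":(298,222),"span0":(255,178)}.items(): print(n,plane(A,*p,0).round())
S=cv2.resize(A["color"][100:320,130:410,::-1],None,fx=2.85,fy=2.7,interpolation=cv2.INTER_CUBIC)[:600,:800]
cv2.imwrite("pics/crop.png",S)
E
```

```text
potrim [ 443.4 -292.4   62.7] 7.1
cuttertip [411.6 314.  151.8] 3.8
base [597.9 204.5  12.7] 5.0
dark1tip [636.9 -28.3 191. ] 2.4
dark2tip [623.7  79.9 194.4] 2.7
boxnear [ -32.6 1034.3 -424.4] 152.4
boxtopL [-29.8 622.8 175.5] 17.1
boxtopR [175.8 825.8 155.7] 0.7
rackTL [576. -97.   0.]
rackTR [526. 253.   0.]
rackBR [660. 277.   0.]
rackBL [705. -71.   0.]
turqL [421. 205.   0.]
turqM [289. 269.   0.]
turqR [304. 366.   0.]
fixture [443. 309.   0.]
canbase [ 645. -216.    0.]
spanend [490.  57.   0.]
span0 [317. -24.   0.]
```

View pics/crop.png

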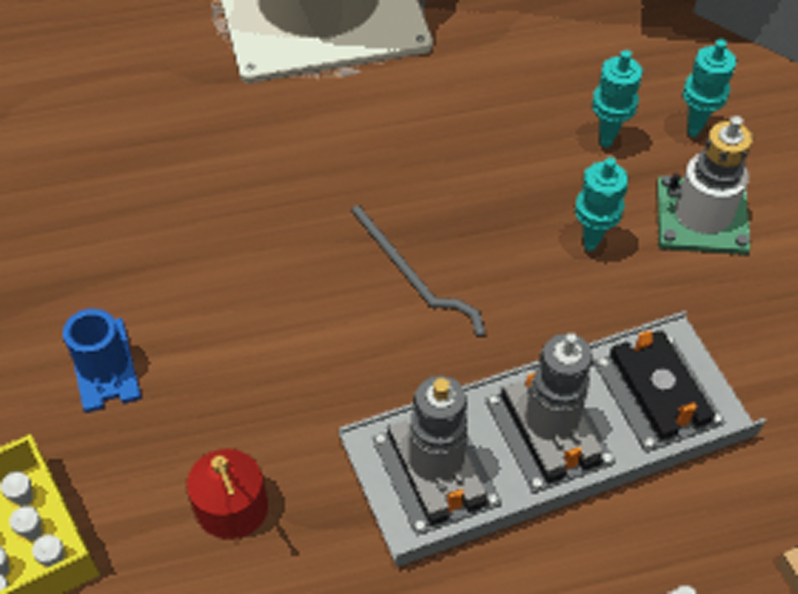

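The crop confirms the brass-nut holder (crop 728,145) in the grey collar on the green base. The blue pot with the notched foot is at (95,350), and the empty base with two orange hooks and a round pad is at (663,380).

Run:
```python
from h import *
A=cam("scene")
f=lambda u,v,z:plane(A,130+u/2.85,100+v/2.7,z)[:2]
a=f(85,410,4);b=f(139,396,4);print(a,b,np.degrees(np.arctan2(*(b-a)[::-1])))
a=f(645,342,35);b=f(687,412,35);print("hooks",a,b,np.degrees(np.arctan2(*(b-a)[::-1])),(a+b)/2)
for t in((440,120,330),(372,-290,330)):print(shift(t))
```

```text
[ 493.33436053 -318.91490282] [ 490.03318796 -269.03189782] 93.78621651092263
hooks [560.38591216 194.58467681] [641.40135339 205.12654207] 7.413767866092404 [600.89363277 199.85560944]
[-0.3717 -0.3606 -0.0988]
[-0.4492 -0.7689 -0.0985]
```

Request:
{"name": "servo_tool", "arguments": {"series": [[0,0,-0.098,0],[0,0,-0.098,0],[-0.372,-0.361,-0.098,-10],[-0.372,-0.361,-0.098,-20],[-0.372,-0.361,-0.098,-24],[-0.372,-0.361,-0.098,-24],[-0.372,-0.361,-0.098,-24],[-0.372,-0.361,-0.098,-24],[-0.372,-0.361,-0.098,-24],[-0.372,-0.361,-0.098,-24],[-0.464,-0.763,-0.098,-24],[-0.464,-0.763,-0.098,-24],[-0.464,-0.763,-0.098,-24],[-0.464,-0.763,-0.098,-24],[-0.464,-0.763,-0.098,-24],[-0.464,-0.763,-0.098,-24],[-0.464,-0.763,-0.098,-24],[-0.464,-0.763,-0.098,-24],[-0.464,-0.763,-0.098,-24],[-0.464,-0.763,-0.098,-24]], "hand": 0.0854}}

```text
clock: 2.8
tcp_pos: [388.1, -288.2, 329.3]
tcp_rot: [0.108, -3.14, -0.0]
ft_force: [0.6, 0.3, 1.0]
grip_width: 85.4
gripper_force: 0.0
```

Run:
```python
from h import *
s=robot.read_state();print(s["tcp_pos"],s["tcp_rot"],s["joints"],s["clock"])
c=cam("wrist","w1")
m=cv2.inRange(c["hsv"],(105,120,30),(125,255,255))
cs,_=cv2.findContours(m,cv2.RETR_EXTERNAL,cv2.CHAIN_APPROX_NONE)
for k in cs:
    if cv2.contourArea(k)>300:print(cv2.contourArea(k),cv2.boundingRect(k))
```

```text
[ 388.10834629 -288.24963641  329.33867666] [ 1.07640311e-01 -3.13969464e+00 -4.68549304e-04] [-6.63553967e-01  1.00105741e-01  1.82832990e+00  2.07378096e-04
  1.21338958e+00 -2.30296340e+00] 2.8
988.5 (75, 372, 54, 48)
389.5 (257, 202, 25, 24)
372.0 (254, 182, 33, 35)
```

View pics/w1.png

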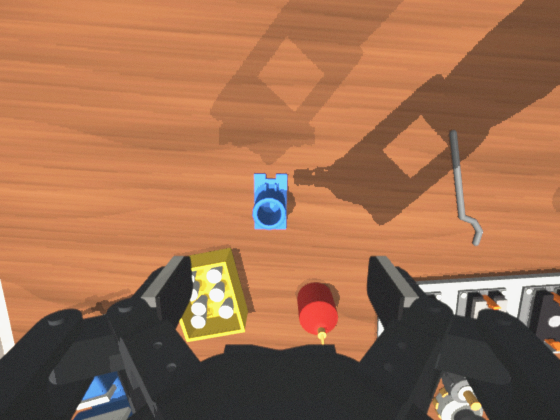

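The wrist picture shows the pot at (270,203) with its long side along image v, so its yaw is near 0. The red can is at (318,305) and the bin at (215,295). I'll go closer.

```bash
cat > pot.py <<'E'
from h import *
def meas(c,u0,v0,z0,rad):
    m=cv2.inRange(c["hsv"],(98,90,20),(128,255,255))
    m=cv2.morphologyEx(m,cv2.MORPH_CLOSE,np.ones((5,5)))
    cs,_=cv2.findContours(m,cv2.RETR_EXTERNAL,cv2.CHAIN_APPROX_NONE)
    k=min((k for k in cs if cv2.contourArea(k)>400),key=lambda k:np.hypot(*(k[:,0].mean(0)-(u0,v0))))
    P=np.array([plane(c,u,v,z0+8)[:2] for u,v in k[:,0]],np.float32)
    return k,P
E
python3 - <<'E'
from pot import *
c=cam("wrist")
k,P=meas(c,270,203,0,0);r=cv2.minAreaRect(P);print(r,cv2.boundingRect(k))
p=plane(c,269,211,72);print("rim",p, "foot far edge",plane(c,270,175,8))
print(shift((385,-290,175)))
E
```

```text
((445.394287109375, -299.9156494140625), (92.27324676513672, 53.56951904296875), 1.9482520818710327) (253, 173, 34, 56)
rim [ 441.48146107 -298.89578455   72.        ] foot far edge [ 401.78871318 -301.80296466    8.        ]
[ 0.0034 -0.0014  0.1545]
```

Request:
{"name": "servo_tool", "arguments": {"series": [[-0.022,-0.013,0.06,0],[-0.022,-0.013,0.12,0],[-0.022,-0.013,0.155,0],[-0.022,-0.013,0.155,0],[-0.022,-0.013,0.155,0],[-0.022,-0.013,0.155,0]]}}

```text
clock: 3.65
tcp_pos: [412.0, -301.6, 176.4]
tcp_rot: [-0.106, 3.137, -0.004]
ft_force: [0.3, 0.4, -0.3]
grip_width: 85.4
gripper_force: 0.0
```

Run:
```python
from pot import *
c=cam("wrist","w2")
u,v=proj(c,(444,-300,40));print(u,v)
k,P=meas(c,u,v,0,0);r=cv2.minAreaRect(P);print(r,cv2.boundingRect(k))
```

```text
278.7312324490314 226.85170556040902
((449.57183837890625, -298.2652587890625), (101.79145812988281, 57.90315628051758), 2.4175186157226562) (254, 176, 52, 88)
```

View pics/w2.png

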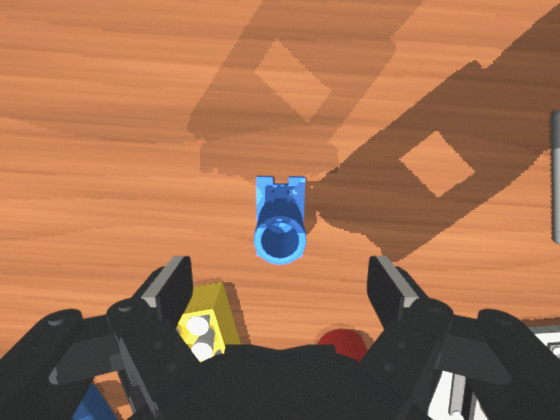

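Run:
```python
from pot import *
from scipy.optimize import least_squares
c=cam("wrist")
k,_=meas(c,279,220,0,0);q=k[:,0].astype(float)
rim=np.array([plane(c,u,v,72)[:2] for u,v in q if v>236])
s=least_squares(lambda x:np.hypot(*(rim-x[:2]).T)-x[2],[444,-300,24]);print("rim",s.x,abs(s.fun).max())
vs=np.arange(186,206)
E=[]
for f in(min,max):
    e=np.array([plane(c,f(q[q[:,1]==v,0]),v,8)[:2] for v in vs]);l=np.polyfit(e[:,0],e[:,1],1);E.append(l);print("side",np.degrees(np.arctan(l[0])),np.polyval(l,s.x[0]),abs(np.polyval(l,e[:,0])-e[:,1]).max())
m=(q[:,1]<182)
t=np.array([plane(c,u,v,8)[:2] for u,v in q if v<181]);print("top",t[:,0].min(),t[:,1].min(),t[:,1].max())
st=robot.read_state();a=R.from_rotvec(st["tcp_rot"]).as_matrix();print("tool y deg",np.degrees(np.arctan2(a[1,1],a[0,1])),st["tcp_pos"],a[:,2])
```

```text
rim [ 444.74159789 -298.99291342   23.1099802 ] 1.8727952729392783
side -0.728885761643589 -324.76843937259724 2.263253718702174
side 0.9855777505525393 -274.5645299698147 0.5249410976447848
top 397.63730069103826 -327.02866037741404 -275.9609201128316
tool y deg 93.8503866162725 [ 411.6104914  -301.45346803  175.90984734] [ 0.00236549 -0.00183131 -0.99999553]
```

Run:
```python
from pot import *
c=cam("wrist")
k,_=meas(c,279,220,0,0);q=k[:,0].astype(float)
g=cv2.cvtColor(c["color"],cv2.COLOR_RGB2HSV)[:,:,1].astype(float)
# far edge: per column first row crossing of blue-minus-red
d=c["color"][:,:,2].astype(float)-c["color"][:,:,0]
pts=[]
for u in list(range(260,270))+list(range(292,302)):
    col=d[165:195,u];i=np.argmax(col>0);v=165+i-1+(-col[i-1])/(col[i]-col[i-1]);pts.append(plane(c,u,v,8)[:2])
p=np.array(pts);l=np.polyfit(p[:,1],p[:,0],1);r=p[:,0]-np.polyval(l,p[:,1]);print("yaw",-np.degrees(np.arctan(l[0])),abs(r).max(),p[[0,9,10,-1]].round(1))
print(shift((444.5,-299.4,30)),shift((444.5,-299.4,100)))
```

```text
yaw 2.876617428605963 0.08463763925288958 [[ 399.3 -322.7]
 [ 398.8 -313.2]
 [ 397.7 -288.9]
 [ 397.  -279.4]]
[-0.0329 -0.      0.1457] [-0.033  -0.0001  0.0757]
```

Request:
{"name": "servo_tool", "arguments": {"series": [[-0.033,0,0.03,1],[-0.033,0,0.08,1],[-0.033,0,0.11,1],[-0.033,0,0.135,1],[-0.033,0,0.146,1],[-0.033,0,0.146,1],[-0.033,0,0.146,1]]}}

```text
clock: 4.68
tcp_pos: [444.4, -299.3, 29.4]
tcp_rot: [-0.078, 3.139, -0.002]
ft_force: [-0.1, 0.8, -0.3]
grip_width: 85.2
gripper_force: 0.0
```

Request:
{"name": "servo_tool", "arguments": {"series": [[0,0,0,0],[0,0,0,0],[0,0,0,0],[0,0,0,0],[0,0,0,0],[0,0,0,0]], "hand": 0.035}}

```text
clock: 5.42
tcp_pos: [444.1, -299.0, 29.3]
tcp_rot: [-0.078, 3.14, -0.001]
ft_force: [-2.0, 0.7, 7.5]
grip_width: 47.4
gripper_force: 60.5
```

Run:
```python
from h import *
print(shift((444,-299,300)),shift((696,195,300)),shift((696,195,200)),robot.read_state()["joints"])
```

```text
[-1.000e-04 -2.000e-04 -2.707e-01] [-0.2763  0.4807 -0.2708] [-0.2762  0.4808 -0.1708] [-6.14766480e-01  6.11600825e-01  1.92603810e+00  8.58940661e-05
  6.02979984e-01 -2.23517840e+00]
```

Request:
{"name": "servo_tool", "arguments": {"series": [[0,0,-0.03,0],[0,0,-0.09,0],[0,0,-0.15,0],[0,0,-0.21,0],[0,0,-0.27,0],[-0.276,0.481,-0.271,-4.5],[-0.276,0.481,-0.271,-4.5],[-0.276,0.481,-0.271,-4.5],[-0.276,0.481,-0.271,-4.5],[-0.276,0.481,-0.271,-4.5],[-0.276,0.481,-0.271,-4.5],[-0.276,0.481,-0.271,-4.5],[-0.276,0.481,-0.271,-4.5],[-0.276,0.481,-0.271,-4.5],[-0.276,0.481,-0.271,-4.5],[-0.276,0.481,-0.171,-4.5],[-0.276,0.481,-0.171,-4.5],[-0.276,0.481,-0.171,-4.5],[-0.276,0.481,-0.171,-4.5]]}}

```text
clock: 7.8
tcp_pos: [696.5, 195.1, 201.3]
tcp_rot: [-0.2, 3.133, 0.001]
ft_force: [0.9, 0.4, 0.1]
grip_width: 47.5
gripper_force: 62.2
```

Run:
```python
from h import *
s=robot.read_state();a=R.from_rotvec(s["tcp_rot"]).as_matrix();print("tool y deg",np.degrees(np.arctan2(a[1,1],a[0,1])),s["tcp_pos"],s["joints"],s["ft_force"])
c=cam("wrist","w3")
```

```text
tool y deg 97.31487152000933 [696.47681887 195.12205987 201.28106879] [ 2.56720853e-01  5.96533011e-01  1.41256214e+00 -5.55311838e-05
  1.13022375e+00 -1.44172017e+00] [0.87023835 0.40429241 0.07303305]
```

View pics/w3.png

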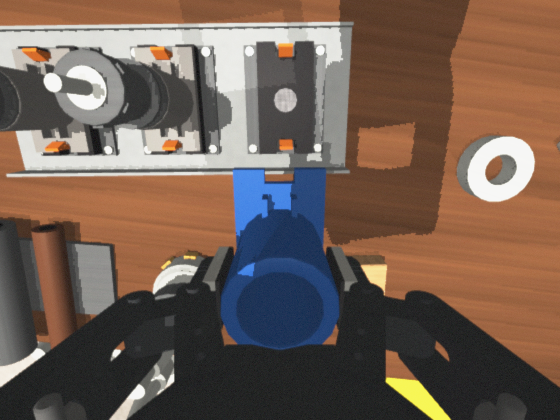

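The wrist picture shows the empty base: pad at (286,99), orange hooks at (286,50) and (286,145), white screws around them. The pot's notched near end is at row ~170, columns 234–325, so both can be measured in the same image.

Run:
```python
from h import *
c=cam("wrist");h=c["hsv"];im=c["color"].astype(float)
roi=np.zeros(h.shape[:2],np.uint8);roi[35:160,238:330]=255
seat=17+24
o=cv2.inRange(h,(5,150,120),(18,255,255))&roi
n,_,st,ce=cv2.connectedComponentsWithStats(o)
H=[]
for i in range(1,n):
    if st[i,4]>30:
        x,y,w,hh=st[i,:4];H.append(plane(c,*ce[i],seat+15)[:2]);print("hook",st[i],ce[i].round(1),H[-1].round(1),"tri w",(plane(c,x+w,y,seat+15)-plane(c,x,y,seat+15))[1].round(1))
d=H[0]-H[1] if H[0][0]>H[1][0] else H[1]-H[0];print("hook yaw",np.degrees(np.arctan2(d[1],d[0])),sum(H)/2,np.hypot(*d))
w=cv2.inRange(h,(0,0,110),(179,60,255))&roi
n,_,st,ce=cv2.connectedComponentsWithStats(w)
for i in range(1,n):
    if st[i,4]>15:print("grey",st[i],ce[i].round(1),plane(c,*ce[i],seat+2.5)[:2].round(1),plane(c,*ce[i],25)[:2].round(1))
# black block edges by dark mask
v=h[:,:,2]
for r in(65,75,85,115,125,135):print(r,[(int(u)) for u in np.flatnonzero(np.abs(np.diff(v[r,240:335].astype(int)))>18)+240],end=" ")
# pot near edge
D=im[:,:,2]-im[:,:,0];pts=[]
for u in list(range(240,260))+list(range(300,320)):
    col=D[158:185,u];i=np.argmax(col>25);t=(25-col[i-1])/(col[i]-col[i-1]);pts.append((u,158+i-1+t))
z=201.3-29.3+8
p=np.array([plane(c,*q,z)[:2] for q in pts]);l=np.polyfit(p[:,1],p[:,0],1)
print("\npot yaw",-np.degrees(np.arctan(l[0])),abs(p[:,0]-np.polyval(l,p[:,1])).max(),pts[0],pts[19],pts[20],pts[-1])
for r in(175,180):
    row=D[r];b=np.flatnonzero(np.diff((row[225:335]>25).astype(int)))+225.5;print(r,b,[plane(c,u,r,z)[:2].round(1) for u in b])
s=robot.read_state();print(s["tcp_pos"])
```

```text
hook [278  43  15  14 184] [284.8  49.6] [567.7 184.1] tri w 13.0
hook [279 138  14  11 140] [285.3 143.2] [647.5 195.2] tri w 13.2
hook yaw 7.909056262790041 [607.60047785 189.67943249] 80.49431371816719
grey [ 238   35   92  125 5046] [279.3  96.2] [605.6 184.1] [604.3 184. ]
grey [274  87  23  25 451] [284.8  99.1] [607.5 189.7] [606.3 189.8]
65 [243, 255, 256, 315, 324, 325, 326] 75 [243, 244, 256, 316, 324] 85 [244, 256, 257, 313, 314, 322, 324] 115 [245, 246, 257, 258, 314, 322, 323] 125 [245, 246, 257, 258, 314, 322, 323] 135 [246, 258, 314, 320, 322] 
pot yaw 7.781254182972052 0.08140463236600226 (240, np.float64(167.41666666666666)) (259, np.float64(167.38888888888889)) (300, np.float64(166.96)) (319, np.float64(166.82758620689654))
175 [232.5 264.5 293.5 325.5] [array([659.2, 164.6]), array([657. , 182.4]), array([654.9, 198.5]), array([652.6, 216.2])]
180 [232.5 264.5 293.5 325.5] [array([662.1, 164.9]), array([659.8, 182.7]), array([657.7, 198.9]), array([655.4, 216.7])]
[696.95575447 195.43131312 202.21162493]
```

Request:
{"name": "servo_tool", "arguments": {"series": [[0.045,0.0026,0,0],[0.0895,0.0051,0,0],[0.0895,0.0051,0,0],[0.0895,0.0051,0.04,0],[0.0895,0.0051,0.07,0],[0.0895,0.0051,0.09,0],[0.0895,0.0051,0.09,0],[0.0895,0.0051,0.09,0]]}}

```text
clock: 8.9
tcp_pos: [607.4, 189.3, 110.6]
tcp_rot: [-0.201, 3.133, 0.001]
ft_force: [0.2, 1.2, -0.0]
grip_width: 47.4
gripper_force: 62.2
```

Run:
```python
from h import *
s=robot.read_state();a=R.from_rotvec(s["tcp_rot"]).as_matrix();print("tool y deg",np.degrees(np.arctan2(a[1,1],a[0,1])),s["tcp_pos"],s["ft_force"])
A=cam("scene");B=cam("side")
f=lambda c,x,y,w,h,k:cv2.resize(c["color"][y:y+h,x:x+w,::-1],None,fx=k,fy=k,interpolation=cv2.INTER_CUBIC)
cv2.imwrite("pics/c4.png",np.hstack([f(A,310,170,100,110,4),f(B,270,110,100,110,4)]))
```

```text
tool y deg 97.34032887092425 [607.40961874 189.29725081 110.60920725] [ 0.15456916  1.19094535 -0.01157893]
```

View pics/c4.png

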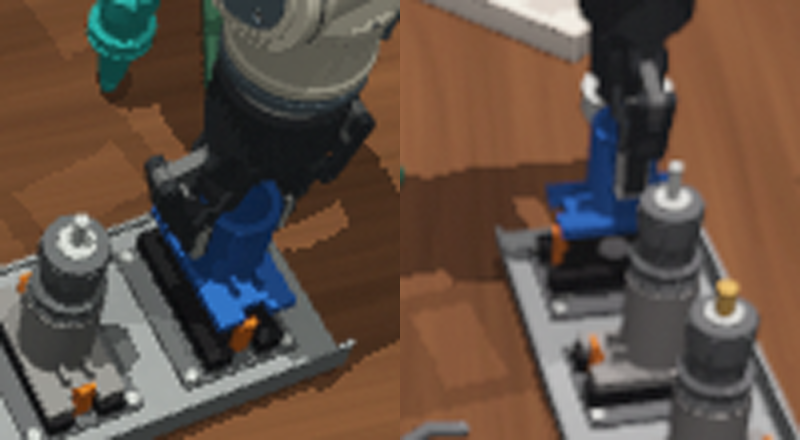

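The pot is over the base, with both orange hooks lined up with the notches (left crop at (243,332)). Now I'll step down while reading the force.

Request:
{"name": "servo_tool", "arguments": {"series": [[0,0,0.005,0],[0,0,0.01,0],[0,0,0.014,0],[0,0,0.016,0],[0,0,0.018,0],[0,0,0.019,0],[0,0,0.02,0],[0,0,0.02,0]]}}

```text
clock: 10.0
tcp_pos: [606.7, 189.2, 90.1]
tcp_rot: [-0.201, 3.134, 0.0]
ft_force: [-0.9, -0.4, 5.3]
grip_width: 47.2
gripper_force: 62.8
```

Request:
{"name": "servo_tool", "arguments": {"series": [[0,0,0.001,0],[0,0,0.002,0],[0,0,0.003,0],[0,0,0.004,0],[0,0,0.004,0]]}}

```text
clock: 10.62
tcp_pos: [607.4, 189.4, 87.6]
tcp_rot: [-0.201, 3.132, 0.001]
ft_force: [-4.4, -0.9, 14.7]
grip_width: 47.5
gripper_force: 63.6
```

Request:
{"name": "servo_tool", "arguments": {"series": [[0,0,0.001,0],[0,0,0.002,0],[0,0,0.003,0],[0,0,0.003,0]]}}

```text
clock: 11.12
tcp_pos: [606.6, 189.2, 83.0]
tcp_rot: [-0.201, 3.134, 0.001]
ft_force: [0.1, -0.3, 7.0]
grip_width: 47.4
gripper_force: 63.5
```

Request:
{"name": "servo_tool", "arguments": {"series": [[0,0,0.001,0],[0,0,0.002,0],[0,0,0.003,0],[0,0,0.003,0]]}}

```text
clock: 11.62
tcp_pos: [606.6, 189.1, 79.8]
tcp_rot: [-0.201, 3.134, 0.0]
ft_force: [-0.7, -0.2, 6.9]
grip_width: 47.4
gripper_force: 63.7
```

Request:
{"name": "servo_tool", "arguments": {"series": [[0,0,0.0005,0],[0,0,0.001,0],[0,0,0.001,0]]}}

```text
clock: 12.0
tcp_pos: [606.7, 189.1, 79.0]
tcp_rot: [-0.201, 3.134, 0.0]
ft_force: [-0.8, -0.1, 8.2]
grip_width: 47.6
gripper_force: 63.7
```

Request:
{"name": "servo_tool", "arguments": {"series": [[0,0,0.0005,0],[0,0,0.001,0],[0,0,0.001,0]]}}

```text
clock: 12.38
tcp_pos: [606.8, 189.2, 78.4]
tcp_rot: [-0.201, 3.134, 0.001]
ft_force: [-1.2, -0.2, 10.3]
grip_width: 47.2
gripper_force: 64.0
```

Request:
{"name": "servo_tool", "arguments": {"series": [[0,0,0.0005,0],[0,0,0.001,0],[0,0,0.001,0]]}}

```text
clock: 12.75
tcp_pos: [606.8, 189.2, 77.7]
tcp_rot: [-0.201, 3.134, 0.001]
ft_force: [-1.9, -0.3, 13.3]
grip_width: 47.5
gripper_force: 64.2
```

Request:
{"name": "servo_tool", "arguments": {"series": [[0,0,0.0005,0],[0,0,0.001,0],[0,0,0.001,0]]}}

```text
clock: 13.12
tcp_pos: [607.0, 189.2, 76.6]
tcp_rot: [-0.201, 3.133, 0.001]
ft_force: [-1.1, -1.1, 11.4]
grip_width: 47.1
gripper_force: 64.1
```

Request:
{"name": "servo_tool", "arguments": {"series": [[0,0,0.0005,0],[0,0,0.0005,0]]}}

```text
clock: 13.38
tcp_pos: [607.0, 189.2, 76.5]
tcp_rot: [-0.201, 3.133, 0.001]
ft_force: [-2.8, -1.0, 15.2]
grip_width: 47.1
gripper_force: 64.4
```

Request:
{"name": "servo_tool", "arguments": {"series": [[0,0,0.0005,0],[0,0,0.001,0],[0,0,0.001,0]]}}

```text
clock: 13.75
tcp_pos: [607.0, 189.2, 76.4]
tcp_rot: [-0.201, 3.133, 0.001]
ft_force: [-6.4, -2.0, 22.5]
grip_width: 47.1
gripper_force: 65.0
```

Request:
{"name": "servo_tool", "arguments": {"series": [[0,0,0.0005,0],[0,0,0.0005,0]]}}

```text
clock: 14.0
tcp_pos: [607.1, 189.2, 76.4]
tcp_rot: [-0.201, 3.133, 0.001]
ft_force: [-7.0, -3.0, 27.1]
grip_width: 47.4
gripper_force: 65.3
```

Request:
{"name": "servo_tool", "arguments": {"series": [[0,0,-0.001,0],[0,0,-0.002,0],[0,0,-0.0032,0],[0,0,-0.0032,0],[0,0,-0.0032,0]]}}

```text
clock: 14.62
tcp_pos: [606.8, 189.2, 76.8]
tcp_rot: [-0.201, 3.134, 0.0]
ft_force: [1.3, 1.3, 4.0]
grip_width: 47.3
gripper_force: 63.4
```

Request:
{"name": "servo_tool", "arguments": {"series": [[0,0,-0.0005,0],[0,0,-0.001,0],[0,0,-0.001,0]]}}

```text
clock: 15.0
tcp_pos: [606.6, 189.2, 76.9]
tcp_rot: [-0.201, 3.134, 0.0]
ft_force: [5.5, 1.2, -2.5]
grip_width: 47.4
gripper_force: 62.9
```

Request:
{"name": "servo_tool", "arguments": {"series": [[0,0,0,0],[0,0,0,0],[0,0,0,0],[0,0,0,0],[0,0,-0.03,0],[0,0,-0.08,0],[0,0,-0.13,0],[0,0,-0.13,0],[0,0,-0.13,0]], "hand": 0.0854}}

```text
clock: 16.12
tcp_pos: [605.7, 188.8, 207.3]
tcp_rot: [0.201, -3.135, 0.0]
ft_force: [-0.2, 0.5, -0.4]
grip_width: 85.3
gripper_force: 0.0
```

Run:
```python
from h import *
from scipy.optimize import least_squares
s=robot.read_state();a=R.from_rotvec(s["tcp_rot"]).as_matrix();print("tool y deg",np.degrees(np.arctan2(a[1,1],a[0,1])),s["tcp_pos"],s["ft_force"])
c=cam("wrist");u,v=map(int,proj(c,(607,189,60)));print(u,v)
cv2.imwrite("pics/w5.png",cv2.resize(c["color"][v-75:v+75,u-100:u+100,::-1],None,fx=4,fy=4,interpolation=cv2.INTER_CUBIC))
print(shift((345,315,300)))
```

```text
tool y deg 97.34010558186462 [605.65736052 188.84250237 207.26468846] [-0.16163642  0.51510933 -0.35093183]
278 194
[ 0.2421  0.1585 -0.0932]
```

View pics/w5.png

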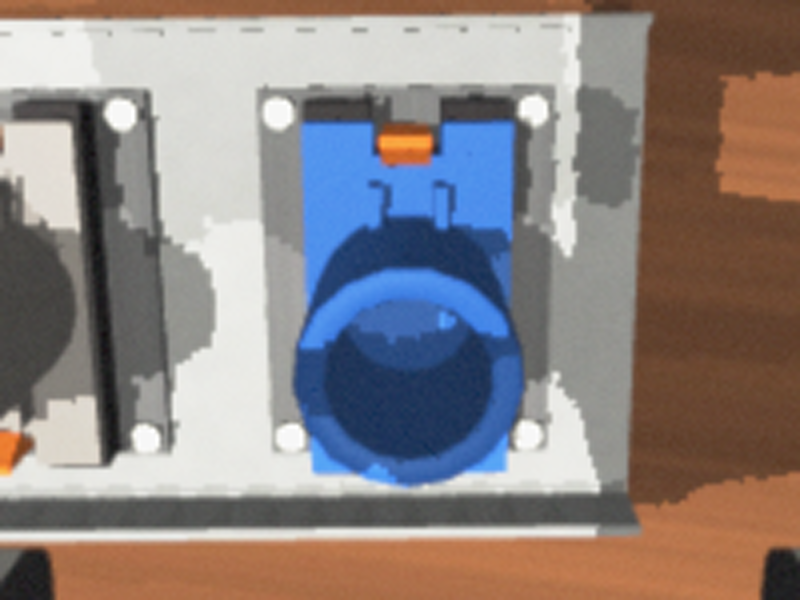

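Run:
```python
from h import *
from scipy.optimize import least_squares
c=cam("wrist");d=c["color"][:,:,2].astype(float)-c["color"][:,:,0]
m=cv2.inRange(c["hsv"],(98,90,20),(128,255,255))
k=max(cv2.findContours(m[100:300,230:330],cv2.RETR_EXTERNAL,cv2.CHAIN_APPROX_NONE)[0],key=cv2.contourArea)[:,0]+(230,100)
# rim outer: widest lower part
q=np.array([plane(c,u,v,119)[:2] for u,v in k if 204<v<237 and abs(u-280)>18])
s=least_squares(lambda x:np.hypot(*(q-x[:2]).T)-24,[607,189]);print("rim",s.x,abs(s.fun).max(),len(q))
A=cam("scene");o=cv2.inRange(A["hsv"],(4,150,100),(18,255,255));o[:215]=0;o[300:]=0;o[:,:255]=0;o[:,400:]=0
n,_,st,ce=cv2.connectedComponentsWithStats(o)
for i in range(1,n):
    if st[i,4]>5:print(st[i],ce[i].round(1),plane(A,*ce[i],60)[:2].round(1))
B=cam("side");print([np.round(proj(B,(x,y,60)),0) for x,y in((565,184),(648,196))])
u,v=map(int,proj(A,(648,196,60)));cv2.imwrite("pics/c6.png",cv2.resize(A["color"][v-45:v+30,u-85:u+25,::-1],None,fx=6,fy=6,interpolation=cv2.INTER_CUBIC))
```

```text
rim [609.21094273 190.14085702] 2.4838006966623993 64
[ 255  215  106   40 1617] [290.7 227.9] [536.3  20.7]
[381 215  19  17 159] [391.5 223.5] [586.1 277.4]
[385 218   7   3   8] [388.1 219. ] [571.2 274.1]
[354 223   4   5  17] [355.4 224.9] [567.7 185.1]
[315 239   2   4   6] [315.3 240.2] [585.4  71.7]
[368 250   6   8  25] [370.5 252.7] [652.  194.5]
[ 305  265   95   35 1331] [367.2 287.3] [736.5 154.2]
[328 266   6   7  28] [330.4 268.8] [669.5  84.2]
[255 279   9  21  99] [257.8 291.9] [ 684.9 -100.4]
[287 281   5   8  28] [289.2 284.6] [685.  -23.8]
[array([309., 170.]), array([338., 167.])]
```

View pics/c6.png

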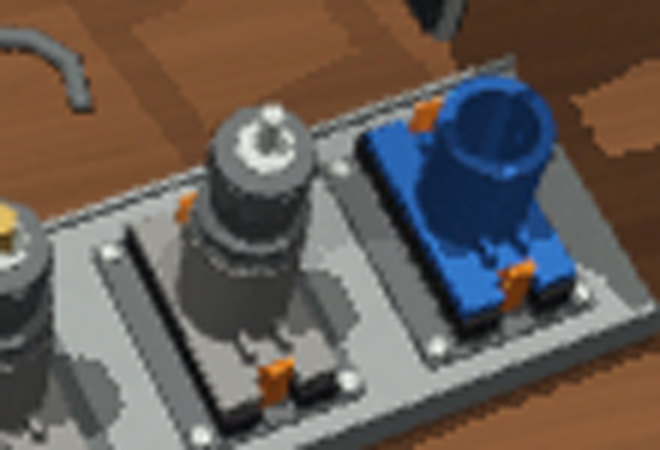

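Both orange hooks sit over the blue foot (picture (427,112) and (517,285)), like the neighbour's, so the pot is home. On to the holder.

Request:
{"name": "servo_tool", "arguments": {"series": [[0,0,-0.05,0],[0.1,0.07,-0.093,10],[0.218,0.152,-0.093,20],[0.218,0.152,-0.093,30],[0.218,0.152,-0.093,32],[0.218,0.152,-0.093,32],[0.218,0.152,-0.093,32],[0.218,0.152,-0.093,32],[0.218,0.152,-0.093,32]]}}

```text
clock: 17.45
tcp_pos: [371.3, 311.4, 300.1]
tcp_rot: [-0.673, -3.068, 0.001]
ft_force: [0.3, -0.4, 0.4]
grip_width: 85.4
gripper_force: 0.0
```

Run:
```python
from h import *
s=robot.read_state();a=R.from_rotvec(s["tcp_rot"]).as_matrix();print("tool y deg",np.degrees(np.arctan2(a[1,1],a[0,1])),s["tcp_pos"],s["joints"])
c=cam("wrist","w7")
for X in((412,314,140),(412,314,0)):print(proj(c,X))
m=cv2.inRange(c["hsv"],(12,90,100),(28,255,255))
n,_,st,ce=cv2.connectedComponentsWithStats(m)
for i in range(1,n):
    if st[i,4]>100:print("brass",st[i],ce[i].round(1),plane(c,*ce[i],138).round(1))
g=cv2.inRange(c["hsv"],(50,60,40),(82,255,255))
k=max(cv2.findContours(g,cv2.RETR_EXTERNAL,cv2.CHAIN_APPROX_NONE)[0],key=cv2.contourArea)
P=np.array([plane(c,u,v,10)[:2] for u,v in k[:,0]],np.float32);print("green",cv2.minAreaRect(P),cv2.boundingRect(k))
```

```text
tool y deg 65.27117729242097 [371.25754874 311.40007939 300.05655906] [ 6.73462108e-01  1.32114030e-01  1.86123585e+00 -1.47994129e-04
  1.14899655e+00 -4.65674122e-01]
(np.float64(296.9326202337593), np.float64(223.32971483735145))
(np.float64(291.8235369148191), np.float64(192.78362131049641))
brass [119   1  84  60 838] [160.6  29.4] [189.5 276.7 138. ]
brass [306   0  48  33 326] [330.4  16.2] [244.6 421.  138. ]
brass [ 61   3  22  20 114] [70.9 12.9] [144.3 210.4 138. ]
brass [199   2  22  21 103] [206.6  10.2] [193.6 322.1 138. ]
brass [   0    9  133  113 2553] [68.  68.9] [181.3 180.2 138. ]
brass [333  23  54  33 262] [358.   37.2] [270.8 437.7 138. ]
brass [398  45  26  22 131] [411.5  55.5] [306.  477.5 138. ]
brass [525  47  26  17 106] [538.7  53.9] [354.2 585.2 138. ]
brass [471  53  54  33 370] [500.9  68.8] [352.1 550.4 138. ]
brass [244  57  40  22 106] [261.8  67.5] [256.8 346.5 138. ]
brass [392  60  33  18 113] [410.1  69.1] [316.5 472.7 138. ]
brass [157  67  24  21 114] [169.2  77.2] [227.5 263.1 138. ]
brass [455  73  49  34 312] [476.7  88.9] [360.  525.3 138
[... 2423 characters left out ...]
391.3  61.4 138. ]
brass [486 275  25  12 109] [496.2 280.5] [572.9 494.3 138. ]
brass [296 279  72  41 624] [333.7 298.3] [516.3 315.4 138. ]
brass [116 283  20  16 105] [126.2 291.6] [406.4  98.6 138. ]
brass [199 284  32  32 144] [215.  299.1] [458.8 188.  138. ]
brass [498 286  41  31 313] [516.9 300.7] [609.7 510.2 138. ]
brass [ 25 293  55  30 298] [ 49.9 304.9] [383.7   6.5 138. ]
brass [  0 312  26  28 168] [ 12.4 324.6] [387.1 -51.7 138. ]
brass [535 320  25  17 127] [546.9 327. ] [661.6 535.3 138. ]
brass [431 378  32  34 265] [446.7 396.1] [715.4 395.4 138. ]
green ((407.57781982421875, 313.5809631347656), (89.23136901855469, 88.39778137207031), 71.045166015625) (258, 160, 65, 58)
```

View pics/w7.png

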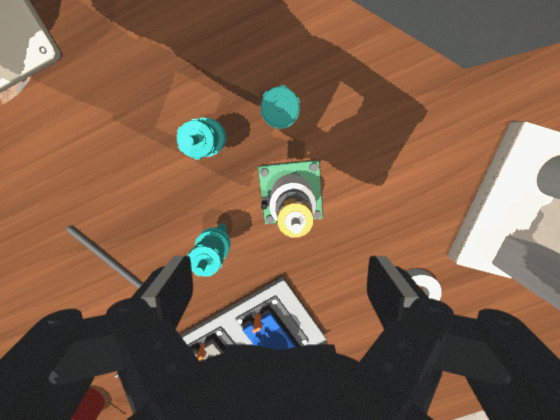

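The nut is at (296,220) over the green base, with turquoise look-alikes at (208,255), (201,138) and (280,107). The fingers, closing along image u, clear all of them.

Run:
```python
from h import *
c=cam("wrist")
m=cv2.inRange(c["hsv"],(18,130,120),(32,255,255));m[:190]=0;m[250:]=0;m[:,:265]=0;m[:,330:]=0
k=max(cv2.findContours(m,cv2.RETR_EXTERNAL,cv2.CHAIN_APPROX_NONE)[0],key=cv2.contourArea)
print(cv2.boundingRect(k),cv2.minEnclosingCircle(k))
P=np.array([plane(c,u,v,138)[:2] for u,v in k[:,0]],np.float32);q=cv2.minEnclosingCircle(P);print(q,P.min(0),P.max(0))
for t in((408.5,313.8,200),(408.5,313.8,107)):print(shift(t))
```

```text
(278, 202, 35, 16) ((295.0, 215.0), 17.117341995239258)
((403.0984802246094, 315.78076171875), 18.51482582092285) [388.1118  298.61807] [412.85706 332.66046]
[-0.033   0.0178  0.1002]
[-0.033   0.0179  0.1932]
```

Request:
{"name": "servo_tool", "arguments": {"series": [[-0.033,0.018,0.03,0],[-0.033,0.018,0.08,0],[-0.033,0.018,0.12,0],[-0.033,0.018,0.15,0],[-0.033,0.018,0.18,0],[-0.033,0.018,0.193,0],[-0.033,0.018,0.193,0],[-0.033,0.018,0.193,0]]}}

```text
clock: 18.55
tcp_pos: [408.7, 314.9, 108.5]
tcp_rot: [0.671, 3.068, 0.002]
ft_force: [0.1, 0.3, -0.2]
grip_width: 85.4
gripper_force: 0.0
```

Request:
{"name": "servo_tool", "arguments": {"series": [[0,0,0,0],[0,0,0,0],[0,0,0,0],[0,0,0,0],[0,0,0,0],[0,0,0,0],[0,0,0,0]], "hand": 0.025}}

```text
clock: 19.42
tcp_pos: [407.9, 314.3, 108.2]
tcp_rot: [0.671, 3.069, -0.0]
ft_force: [-1.4, -3.0, 7.4]
grip_width: 38.3
gripper_force: 59.3
```

Request:
{"name": "servo_tool", "arguments": {"series": [[0,0,-0.005,0],[0,0,-0.015,0],[0,0,-0.035,0],[0,0,-0.07,0],[0,0,-0.12,0],[0,0,-0.18,0],[0,0,-0.2,0],[0,0,-0.2,0]]}}

```text
clock: 20.42
tcp_pos: [408.4, 314.8, 309.3]
tcp_rot: [0.67, 3.067, 0.004]
ft_force: [0.2, -0.1, -6.4]
grip_width: 38.5
gripper_force: 62.0
```

Run:
```python
from h import *
s=robot.read_state();print(s["tcp_pos"],s["ft_force"],s["wrist_torque"])
c=cam("wrist");P=None
# brass nut / cutter not visible likely; measure rim from side cams
A=cam("scene");B=cam("side")
def blue(c,X):
    u,v=map(int,proj(c,X));m=cv2.inRange(c["hsv"],(100,110,20),(125,255,255));w=np.zeros_like(m);w[v-35:v+35,u-35:u+35]=1;return m*w
for n,c in(("A",A),("B",B)):
    m=blue(c,(607.4,189.7,80));ys,xs=np.nonzero(m);print(n,len(ys),ys.min(),xs[ys==ys.min()].mean())
    q=[]
    for r in range(ys.min(),ys.min()+10):q.append((xs[ys==r].min(),xs[ys==r].max()))
    print(q,proj(c,(607.4,189.7,119)),proj(c,(607.4+c["M"][0,0]*24,189.7+c["M"][1,0]*24,119)))
print(shift((607.4,189.7,300)))
```

```text
[408.39938202 314.83148728 309.32805753] [ 0.20255514 -0.14099605 -6.41829317] [0.01897768 0.03263686 0.02348468]
A 831 218 366.0
[(np.int64(365), np.int64(367)), (np.int64(362), np.int64(370)), (np.int64(361), np.int64(372)), (np.int64(360), np.int64(373)), (np.int64(359), np.int64(374)), (np.int64(359), np.int64(375)), (np.int64(358), np.int64(376)), (np.int64(358), np.int64(376)), (np.int64(351), np.int64(376)), (np.int64(348), np.int64(376))] (np.float64(366.6933008022128), np.float64(226.03955062932454)) (np.float64(376.57141273390533), np.float64(226.10100908661374))
B 525 147 324.5
[(np.int64(320), np.int64(329)), (np.int64(319), np.int64(331)), (np.int64(318), np.int64(332)), (np.int64(317), np.int64(333)), (np.int64(317), np.int64(333)), (np.int64(317), np.int64(333)), (np.int64(317), np.int64(333)), (np.int64(317), np.int64(333)), (np.int64(317), np.int64(333)), (np.int64(317), np.int64(331))] (np.float64(325.2185427893146), np.float64(151.39983085527658)) (np.float64(334.07373792952467), np.float64(151.46630264045615))
[-0.2339 -0.0291  0.0055]
```

Request:
{"name": "servo_tool", "arguments": {"series": [[-0.05,-0.006,0.0,0],[-0.11,-0.014,0.0,0],[-0.17,-0.022,0.0,0],[-0.22,-0.027,0.0,0],[-0.234,-0.029,0.0,0],[-0.234,-0.029,0.0,0],[-0.234,-0.029,0.03,0],[-0.234,-0.029,0.06,0],[-0.234,-0.029,0.075,0],[-0.234,-0.029,0.075,0],[-0.234,-0.029,0.075,0]]}}

```text
clock: 21.95
tcp_pos: [609.0, 191.1, 233.7]
tcp_rot: [0.67, 3.068, 0.001]
ft_force: [0.4, -0.2, -5.5]
grip_width: 38.6
gripper_force: 61.7
```

Run:
```python
from h import *
s=robot.read_state();print(s["tcp_pos"],s["ft_force"],s["joints"])
A=cam("scene");B=cam("side")
S=[]
for c in(A,B):
    u,v=map(int,proj(c,(607.4,189.7,150)));S.append(cv2.resize(c["color"][v-55:v+45,u-33:u+33,::-1],None,fx=6,fy=6,interpolation=cv2.INTER_CUBIC));print(u-33,v-55,[np.round(proj(c,(607.4,189.7,z)),1) for z in(119,140,175)])
cv2.imwrite("pics/c8.png",np.hstack(S))
```

```text
[609.03040593 191.10255963 233.74811008] [ 0.41187679 -0.1540115  -5.52924714] [ 2.85377057e-01  4.39158815e-01  1.59816409e+00  7.34426815e-05
  1.10242077e+00 -8.55629869e-01]
336 164 [array([366.7, 226. ]), array([368.3, 221.6]), array([371.1, 213.9])]
293 86 [array([325.2, 151.4]), array([325.8, 145. ]), array([326.8, 134. ])]
```

View pics/c8.png

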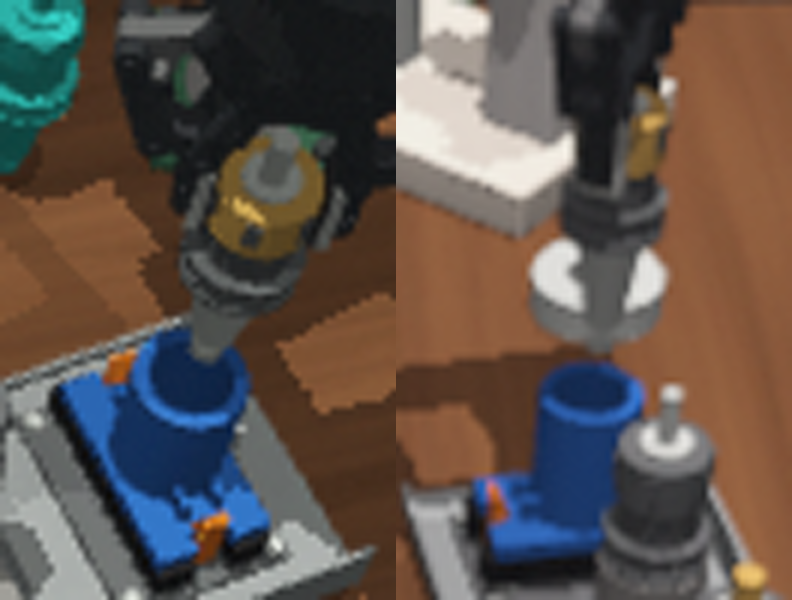

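The picture shows the stud tip at crop (205,357) left and (596,345) right, roughly over the bore, with both hooks closed. I'll work out the small offset numerically.

Run:
```python
from h import *
A=cam("scene");B=cam("side");s=robot.read_state();t=s["tcp_pos"];print(t,R.from_rotvec(s["tcp_rot"]).as_matrix()[:,2])
print("tip",tri(A,(370.2,223.2),B,(326.3,143.3)))
for n,c,rows in(("B",B,range(112,146,2)),("A",A,range(182,226,3))):
    S=c["hsv"][:,:,1].astype(int)
    ys=[]
    for r in rows:
        # predicted axis at this row
        zs=np.linspace(130,240,111);pr=np.array([proj(c,(t[0],t[1],z)) for z in zs]);i=np.argmin(abs(pr[:,1]-r));u=pr[i,0]
        w=np.arange(int(u)-16,int(u)+17);row=c["color"][r,w].astype(int);sat=row.max(1)-row.min(1)
        L=np.flatnonzero(sat<25)+w[0];print(n,r,"z%.0f"%zs[i],"axis %.1f"%u,L.min() if len(L) else None,L.max() if len(L) else None,len(L),(L.min()+L.max())/2 if len(L) else None)
```

```text
[609.07336343 190.66367956 233.64031245] [ 1.72982851e-03  5.17901614e-04 -9.99998370e-01]
tip (array([610.74733993, 193.89806419, 140.52967423]), np.float64(4.451651805916058))
B 112 z240 axis 329.4 313 330 18 321.5
B 114 z235 axis 329.2 313 330 18 321.5
B 116 z229 axis 329.0 313 335 23 324.0
B 118 z223 axis 328.8 312 337 26 324.5
B 120 z217 axis 328.7 312 337 26 324.5
B 122 z211 axis 328.5 312 336 21 324.0
B 124 z205 axis 328.3 312 336 19 324.0
B 126 z199 axis 328.1 319 335 17 327.0
B 128 z193 axis 327.9 317 335 19 326.0
B 130 z187 axis 327.7 316 336 21 326.0
B 132 z180 axis 327.5 316 337 22 326.5
B 134 z174 axis 327.4 316 337 22 326.5
B 136 z168 axis 327.2 316 336 21 326.0
B 138 z162 axis 327.0 316 336 21 326.0
B 140 z155 axis 326.8 318 335 18 326.5
B 142 z149 axis 326.6 321 331 11 326.0
B 144 z142 axis 326.4 325 328 4 326.5
A 182 z240 axis 377.5 361 393 33 377.0
A 185 z240 axis 377.5 361 393 30 377.0
A 188 z240 axis 377.5 361 393 27 377.0
A 191 z240 axis 377.5 361 393 24 377.0
A 194 z240 axis 377.5 365 393 21 379.0
A 197 z240 axis 377.5 364 393 17 378.5
A 200 z236 axis 377.1 367 393 9 380.0
A 203 z224 axis 376.0 366 391 15 378.5
A 206 z211 axis 374.8 366 386 13 376.0
A 209 z199 axis 373.8 366 385 20 375.5
A 212 z186 axis 372.7 367 384 18 375.5
A 215 z172 axis 371.5 368 382 15 375.0
A 218 z159 axis 370.4 362 376 15 369.0
A 221 z145 axis 369.3 354 374 12 364.0
A 224 z131 axis 368.2 352 353 2 352.5
```

Request:
{"name": "servo_tool", "arguments": {"series": [[0.0009,-0.0023,0,0],[0.0009,-0.0023,0.01,0],[0.0009,-0.0023,0.02,0],[0.0009,-0.0023,0.03,0],[0.0009,-0.0023,0.04,0],[0.0009,-0.0023,0.05,0],[0.0009,-0.0023,0.06,0],[0.0009,-0.0023,0.06,0],[0.0009,-0.0023,0.06,0]]}}

```text
clock: 23.28
tcp_pos: [607.0, 188.9, 172.8]
tcp_rot: [0.671, 3.069, 0.0]
ft_force: [0.5, 0.2, -5.8]
grip_width: 38.6
gripper_force: 61.7
```

Request:
{"name": "servo_tool", "arguments": {"series": [[0,0,0.004,0],[0,0,0.008,0],[0,0,0.012,0],[0,0,0.015,0],[0,0,0.015,0],[0,0,0.015,0]]}}

```text
clock: 24.02
tcp_pos: [606.9, 188.8, 157.6]
tcp_rot: [0.671, 3.069, 0.0]
ft_force: [0.3, -0.2, -5.4]
grip_width: 38.7
gripper_force: 61.7
```

No lateral force. I'll continue in small steps.

Request:
{"name": "servo_tool", "arguments": {"series": [[0,0,0.002,0],[0,0,0.004,0],[0,0,0.006,0],[0,0,0.007,0],[0,0,0.007,0]]}}

```text
clock: 24.65
tcp_pos: [606.7, 188.8, 150.4]
tcp_rot: [-0.671, -3.069, 0.0]
ft_force: [0.2, -0.5, -5.6]
grip_width: 38.4
gripper_force: 61.7
```

Request:
{"name": "servo_tool", "arguments": {"series": [[0,0,0.001,0],[0,0,0.002,0],[0,0,0.002,0]]}}

```text
clock: 25.02
tcp_pos: [606.7, 188.8, 148.4]
tcp_rot: [-0.671, -3.069, 0.0]
ft_force: [0.2, -0.0, -5.9]
grip_width: 38.8
gripper_force: 61.7
```

Request:
{"name": "servo_tool", "arguments": {"series": [[0,0,0.0005,0],[0,0,0.001,0],[0,0,0.001,0]]}}

```text
clock: 25.4
tcp_pos: [606.9, 188.9, 147.8]
tcp_rot: [0.671, 3.069, 0.0]
ft_force: [-0.7, 0.3, -3.2]
grip_width: 38.6
gripper_force: 61.9
```

Request:
{"name": "servo_tool", "arguments": {"series": [[0,0,0.0005,0],[0,0,0.001,0],[0,0,0.001,0]]}}

```text
clock: 25.78
tcp_pos: [607.3, 189.0, 147.5]
tcp_rot: [0.671, 3.068, 0.001]
ft_force: [-2.3, -0.2, 5.3]
grip_width: 38.5
gripper_force: 62.8
```

Request:
{"name": "servo_tool", "arguments": {"series": [[0,0,0.0005,0],[0,0,0.0005,0]]}}

```text
clock: 26.02
tcp_pos: [607.4, 189.0, 147.5]
tcp_rot: [0.671, 3.068, 0.001]
ft_force: [-4.3, -1.3, 8.1]
grip_width: 38.6
gripper_force: 63.2
```

Request:
{"name": "servo_tool", "arguments": {"series": [[0,0,-0.001,0],[0,0,-0.0012,0],[0,0,-0.0012,0]]}}

```text
clock: 26.4
tcp_pos: [607.1, 189.0, 147.6]
tcp_rot: [0.671, 3.068, 0.001]
ft_force: [-1.2, 1.4, 3.5]
grip_width: 38.6
gripper_force: 62.6
```

Request:
{"name": "servo_tool", "arguments": {"series": [[0,0,0,0],[0,0,0,0],[0,0,0,0],[0,0,0,0],[0,0,0,0],[0,0,-0.02,0],[0,0,-0.06,0],[0,0,-0.11,0],[0,0,-0.16,0],[0,0,-0.16,0],[0,0,-0.16,0]], "hand": 0.0854}}

```text
clock: 27.78
tcp_pos: [606.5, 188.7, 308.0]
tcp_rot: [0.671, 3.068, 0.001]
ft_force: [0.6, -0.1, -0.7]
grip_width: 85.3
gripper_force: 0.0
```

Run:
```python
from h import *
from scipy.optimize import least_squares
s=robot.read_state();print(s["tcp_pos"],s["ft_force"],s["clock"])
A=cam("scene","end");B=cam("side")
for n,c in(("A",A),("B",B)):
    u,v=proj(c,(607.4,189.7,177));m=cv2.inRange(c["hsv"],(15,120,80),(32,255,255));w=np.zeros_like(m);u0,v0=int(u),int(v);w[v0-22:v0+28,u0-18:u0+18]=1;m*=w
    ys,xs=np.nonzero(m);print(n,"nut pred",np.round([u,v],1),"cols",xs.min(),xs.max(),"rows",ys.min(),ys.max(), "pred mid z165",np.round(proj(c,(607.4,189.7,165)),1))
    m=cv2.inRange(c["hsv"],(4,150,100),(15,255,255))
    for X in((567,184.5,57),(648,195,57)):
        a,b=map(int,proj(c,X));k=m[b-8:b+9,a-8:a+9];print(" hook",(a,b),int((k>0).sum()))
```

```text
[606.52441629 188.72118414 307.96591998] [ 0.59452034 -0.11284259 -0.70999007] 27.775
A nut pred [371.3 213.5] cols 362 380 rows 207 225 pred mid z165 [370.3 216.2]
 hook (354, 225) 40
 hook (369, 251) 22
B nut pred [326.9 133.3] cols 320 333 rows 131 144 pred mid z165 [326.5 137.2]
 hook (309, 170) 6
 hook (337, 168) 0
```

```bash
python3 -c "
from bench import robot
print(robot.hand_in())"
```

```text
the job is handed in; nothing more can be done
None
```

The blue pot is clicked home on the free base, the brass-nut holder stands in it with its flange on the rim, and the job is handed in at about 28 s of the 69 allowed; the hand-in gave no verdict.

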